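Press a board carrier down and slide it under the leaf spring of a test fixture

ROBOT

A 6-joint arm with a two-finger parallel gripper is mounted at the origin on the work surface. World frame = base frame: x ahead of the robot, y to its left, z up, the work surface at z = 0. Lengths are in m, angles in rad, forces in N, time in s.
With the tool pointing down it reaches from about 0.375 to 0.975 m from the base axis. Payload 3.8 kg.
Tool frame: the origin (TCP) lies at the very end of the fingers, on their centre line; the grasp point (between the pads) lies 19 mm behind it; z points along the fingers, y is the direction in which the jaws open and shut (so a half turn about z gives the same grasp; the last joint's range is limited). The gripper opens to 85 mm and grips with 20 to 120 N. Pads are 22 mm wide; open, the fingers measure 114 mm over their backs; the gripper's body (76 mm by 85 mm) begins 54 mm behind the grasp point. The pads swing forward as they close: fully open they stand 13 mm farther back than shut.
Start: joints at [-0.037, 0.264, 1.604, -0, 1.274, -0.037], TCP at [0.675, -0, 0.231] pointing down, gripper open.
Joint ranges: [-2.63, 2.63], [-0.94, 2.18], [0.31, 2.57], [-1.31, 4.45], [0, 2.66], [-2.55, 2.55]. Speed limits (rad/s): [2.57, 2.57, 3.14, 3.14, 3.14, 3.14].

INTERFACE

Orientations are given as a rotation vector (axis times angle).
In Python, from workcell import bot, read_camera, finish_job gives the robot as it stands. The module is installed in compiled form; this text tells all that it offers.
- The arm moves only by the tool servo_tool, never from a script. Its argument "targets" is text: rows parted by semicolons, each of 7 numbers parted by spaces: the turn, a rotation vector about the tool's x, y, z in rad, then the shift along the tool's x, y, z in mm, then the finger opening in mm, from 0 to 85.4. In form: wx wy wz x y z gripper; .... A call has 1 to 8 rows; each row shifts and turns the pose as measured when the row begins, along the tool's axes as they then stand; what a row does not reach is not made up. A row lasts 1/12 s, in which the tool goes at most 41.7 mm and 7.16 degrees, less where a joint would pass 70% of its speed; a pose out of reach is approached as far as the arm can. A call is refused whole if a number of a shift passes 41.7 or a number of a turn 0.125, either way. A call with a gripper value outside its range is refused whole. The fingers move at their own pace and stop on an object; "newtons" is the grip in N (left out, the last holds). Time passes only in rows, so rows that do not move let the fingers close. It gives the time, the measured TCP pose, the force and the opening at its end, in the units of the state.
- bot.read_state(): the state, without advancing time (a new reading comes with each control period).
- read_camera(name): name is "scene" or "side" or "wrist"; returns a dict with "image" (384x512x3 uint8, red, green, blue), "mtx" (3x3 intrinsics, pixels), "eye" and "orientation" of the camera in the world; the wrist camera has in their place "T_tool_cam" (4x4, takes a point from camera to tool coordinates, whose origin is the TCP and whose axes are the flange's). Camera axes: x right, y up, looking along -z (the intrinsics and any distortion apply to the point x, -y, -z); pixel columns grow to the right and rows downward; lengths in m; the calibration is good to about 2 mm. A picture is of the moment at which its call begins: read the wrist's pose just before it. There is no depth.
- finish_job(): hands the job in, once; it reports no verdict.
The state is a dict: "time": time; "q": joint angles; "joint_vel": joint speeds; "joint_torque": joint torques, N m; "tool_pos": TCP position; "tcp_rot": TCP orientation; "wrist_force": force on the tool from outside, world axes, zero at the start; "torque": the same for the moment, N m; "width": opening from 0.0 (shut) to 1.0 (fully open).
Only numpy, scipy, OpenCV 4.12 (cv2) and the standard library are available. Lean on these libraries where they do the work, as an engineer would, in place of code of your own. Each camera call takes 0.05 s, during which the arm holds its last target.

TASK

The board carrier lies loose on the spring-loaded bed of the test fixture, short of the bridge: with closed fingertips press it down firmly on its thumb rest and, keeping it pressed, slide it under the bridge and its leaf spring until its front edge meets the end stop. Then let go and move clear, so that the bridge and the leaf spring keep it down there. Do not lift, carry or tip the carrier, and leave the other things on the bench where they are.

Things in the scene. Friction and masses are not known exactly. Their poses are not given: they have to be found in the camera images.
- fixture: Board test fixture fixed to the bench. Origin on the bench surface; x = the way the carrier must slide, z up. In its frame, mm: base x -170 to 120, y -50 to 50; two side walls (inner faces y +-37, outer +-47, top z 52) guide the carrier with 2 mm play each side.
- bridge (a point): Middle of the underside of the rigid bridge across the lane, at fixture x 36, z 47 mm. The bridge is 12 mm long in x (fixture x 30 to 42); its top is at z 59 mm, 61 at its ends on the walls, screw heads to 64.
- end_stop (a point): Middle of the top edge of the end stop's face that the carrier's front must meet, at fixture x 105, z 50 mm.
- bed (a joint): Black sprung floor of the lane (fixture x -167 to 102), in m: 0 = up (top at fixture z 40 mm), 0.010 = fully down. Moves only up and down, stays level. Pressing: about 4 N to start, 12 N at the bottom. Bed up: the carrier's front is 5 mm too high and butts on the bridge. Pressed 6 to 9 mm it passes with 1 to 4 mm to spare; let go there, it stays about 5 mm down under the bridge.
- leaf (a joint): Steel leaf spring 60 mm wide, hinged at the far edge of the bridge (fixture x 42), slanting down to its free end at x about 80 mm; rad: 0 = hanging free (end at z 37 mm), grows as the carrier below lifts it, to 0.2 to 0.3 with the carrier under it. Presses on the carrier with 2 to 5 N.
- carrier: Grey board carrier, loose on the bed: 140 (x) x 70 x 12 mm, 130 g, green board sunk in its front part. Origin: centre of underside; x as the fixture's. Front edge at x 70. Thumb rest x -70 to -30; upright ridge x -30 to -22, 50 wide, 10 mm above the rest, for the fingertip to push on. Starts at fixture x -95 to -55 mm, home at 35 (ridge 17 mm short of the bridge). Push when pressed: 5 to 15 N.
- thumb_rest (a point): Centre of the flat thumb rest's top face on the carrier: 50 mm behind the carrier's origin, 12 mm above its underside, 20 mm behind the ridge's rear face. Axes as the carrier's.
- servo: Bystander: a black hobby servo motor 54 x 20 x 43 mm standing upright on the bench beside the fixture. Origin: centre of its underside.
- screw_jar: Bystander: a closed glass jar with a steel cap, 52 mm across, 65 mm tall, beside the fixture. Origin: centre of its underside.
- spare_carrier: Bystander: a second board carrier of the same shape, lying on the bench next to the fixture (not in it); to be left alone. Origin: centre of its underside.
- spool: Bystander: a grey plastic spool 56 mm across, 46 mm tall. Origin: centre of its underside.
- screwdriver: Bystander: a screwdriver lying on the bench.
- mug: Bystander: a white mug, 76 mm across, 85 mm tall. Origin: centre of its underside.
- linkage: Bystander: an aluminium link arm 146 mm long, 16 mm high, lying on the bench. Origin: centre of its underside.
Things that resemble listed ones, but are neither listed nor needed, are in the scene too. Leave any blue or yellow look-alike of the carrier alone.

How it is judged:
On the way:
1. the fingers press the carrier, and the bed under it, down by more than 5 mm while the carrier is not yet home (value of joint bed above 0.005 m and contact force between the fingers and carrier above 3 N and x of carrier in the frame of fixture below 0.02 m), for 0.1 s.
At the end, for the whole second after the job is handed in: Carrier at rest under bridge and leaf spring, front within 4 mm of the end stop, in line with the lane within 0.06 rad, held down (bed more than 3 mm down, carrier underside 28 to 38 mm above the bench, leaf raised more than 0.08 rad) (x of carrier in the frame of fixture above 0.031 m and z of carrier in the frame of fixture between 0.028 and 0.038 m and value of joint bed above 0.003 m and value of joint leaf above 0.08 rad and angle between the x axis of carrier and the x axis of fixture, either way round below 0.06 rad and linear speed of carrier below 0.01 m/s); the robot touches nothing.
It fails at once if the carrier is lifted more than 8 mm off its starting height (z of carrier in the frame of fixture above 0.048 m).
It fails at once if the carrier is tipped by more than 0.2 rad (angle between carrier's own z axis and vertical above 0.2 rad).
It fails at once if a bystander is moved by more than 20 mm (distance of any of servo, screw_jar, spare_carrier, spool, screwdriver, mug, linkage from where it was at the start of the episode above 0.02 m).
It also fails if it takes over 38 s, if anything falls off the work surface, if the arm or the gripper's body presses on something with over 40 N, if the wrist force passes 120 N, or if a joint passes its speed limit or range.

## Working session

There is one attempt and no reset: what is moved stays moved. The work goes in short steps, Python scripts to look and compute and a tool call to move; the robot and the scene stay as the last step left them, time stands still between calls to the robot, and variables do not carry over. Pictures are saved under pics/ and viewed, and the job is handed in when it is done.

Besides the shell and the picture viewer there is one more tool, called after "Request:" as name(argument=value, ...), one argument or row to a line, values as JSON. servo_tool: Moves the arm, as the interface text tells. Its arguments: {"type":"object","properties":{"targets":{"type":"string"},"newtons":{"type":"number"}},"required":["targets"]}

```bash
mkdir -p pics; cat > h.py <<'E'
import numpy as np,cv2
from workcell import bot,read_camera,finish_job
from scipy.spatial.transform import Rotation as R
def rot(o):
    o=np.array(o,float)
    if o.shape==(3,3): return o
    if o.size==3: return R.from_rotvec(o).as_matrix()
    return R.from_quat(o).as_matrix()
def save(c,n): cv2.imwrite(n,cv2.cvtColor(c['image'],cv2.COLOR_RGB2BGR))
def pose(c,st=None):
    if 'eye' in c: return np.array(c['eye'],float),rot(c['orientation'])
    T=np.array(c['T_tool_cam']);Rt=rot(st['tcp_rot']);return Rt@T[:3,3]+np.array(st['tool_pos']),Rt@T[:3,:3]
def onplane(c,uv,z,st=None):
    e,Rm=pose(c,st);uv=np.atleast_2d(np.array(uv,float))
    K=np.array(c['mtx']);d=np.c_[(uv[:,0]-K[0,2])/K[0,0],-(uv[:,1]-K[1,2])/K[1,1],-np.ones(len(uv))]@Rm.T
    return e+d*((z-e[2])/d[:,2])[:,None]
def proj(c,P,st=None):
    e,Rm=pose(c,st);K=np.array(c['mtx']);p=(np.atleast_2d(P)-e)@Rm
    return np.c_[K[0,2]+K[0,0]*p[:,0]/-p[:,2],K[1,2]-K[1,1]*p[:,1]/-p[:,2]]
E
python3 - <<'E'
from h import *
st=bot.read_state();print(st)
for n in ['scene','side','wrist']:
    c=read_camera(n);save(c,f'pics/{n}0.png');print(n,{k:v for k,v in c.items() if k!='image'})
E
```

```text
{'time': 0.0, 'q': array([-3.68814840e-02,  2.64771498e-01,  1.60539702e+00,  2.23572011e-06,
        1.27367875e+00, -3.69189418e-02]), 'joint_vel': array([ 0.00151292,  0.00080083,  0.00049699,  0.00165645, -0.00047264,
       -0.00143854]), 'joint_torque': array([ 6.10465631e-04, -5.15121067e+01, -3.67308676e+01, -4.07824507e-05,
        1.31324201e-02,  1.46811578e-05]), 'tool_pos': array([6.74264229e-01, 3.85415064e-05, 2.29937223e-01]), 'tcp_rot': array([-2.22023081, -2.22031252,  0.00240643]), 'wrist_force': array([ 0.03491866, -0.1530902 ,  0.22274428]), 'torque': array([ 0.00161601, -0.00216144,  0.00986958]), 'width': 1.0007953776449794}
scene {'mtx': array([[365.94763772,   0.        , 254.88327281],
       [  0.        , 365.94763772, 195.41510785],
       [  0.        ,   0.        ,   1.        ]]), 'eye': array([1.22034302, 0.3306304 , 1.12869098]), 'orientation': array([0.35122213, 0.56076674, 2.00610016])}
side {'mtx': array([[426.98565691,   0.        , 258.71041439],
       [  0.        , 426.98565691, 193.2253173 ],
       [  0.        ,   0.        ,   1.        ]]), 'eye': array([ 0.03867342, -0.84806753,  0.88165671]), 'orientation': array([ 0.88787524, -0.26383577, -0.5641585 ])}
wrist {'mtx': array([[281.27854501,   0.        , 254.35920076],
       [  0.        , 281.27854501, 190.26813812],
       [  0.        ,   0.        ,   1.        ]]), 'T_tool_cam': array([[ 2.16863822e-04,  9.49494549e-01,  3.13783450e-01,
         8.01559314e-02],
       [ 9.99999956e-01, -1.42893943e-04, -2.58735099e-04,
        -7.39093202e-04],
       [-2.00829812e-04,  3.13783493e-01, -9.49494539e-01,
        -1.43090438e-01],
       [ 0.00000000e+00,  0.00000000e+00,  0.00000000e+00,
         1.00000000e+00]])}
```

View pics/scene0.png

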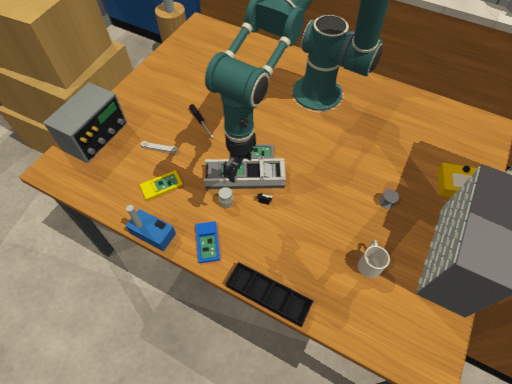

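View pics/side0.png

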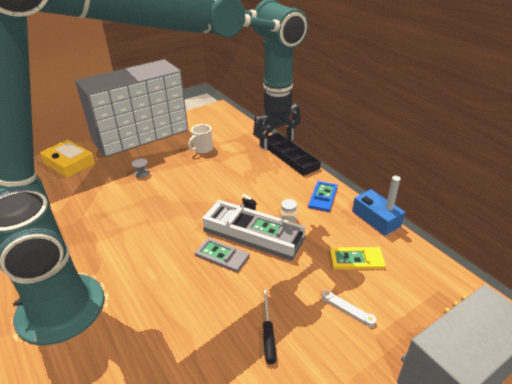

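View pics/wrist0.png

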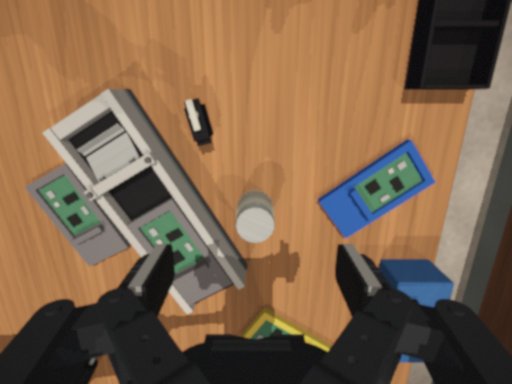

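The wrist view shows the fixture from about (190,300) at the open end to (80,110) at the end stop. The bridge is at about (120,175), and the carrier with its green board is at about (175,240). I'll enlarge this to pick the corners.

```bash
python3 - <<'E'
import cv2
a=cv2.imread('pics/wrist0.png')[80:320,30:270]
cv2.imwrite('pics/w0z.png',cv2.resize(a,(600,600),interpolation=cv2.INTER_CUBIC))
E
```

```text
(no output)
```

View pics/w0z.png

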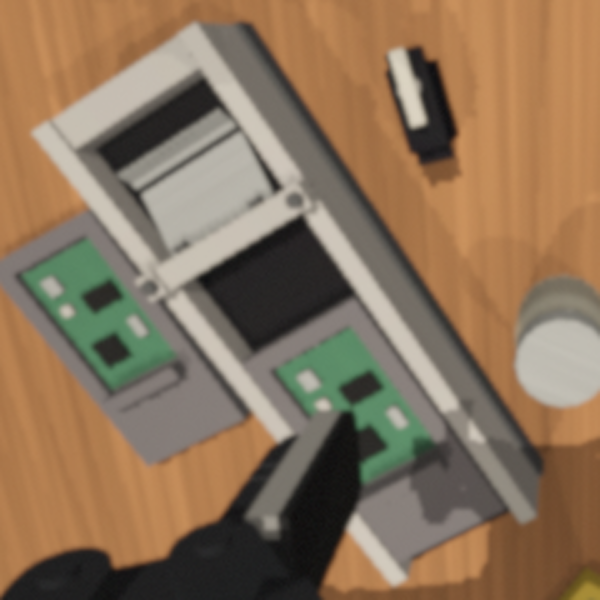

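```bash
python3 - <<'E'
from h import *
st=bot.read_state();c=read_camera('wrist')
def z(p): return np.array(p,float)/2.5+[30,80]
pts={'Lend':(33,132),'Rend':(195,24),'Lrear_o':(388,585),'Rrear_o':(537,510),'Lrear_i':(408,572),'Rrear_i':(520,523)}
W={k:onplane(c,z(v),0.052,st)[0] for k,v in pts.items()}
for k in W: print(k,W[k].round(4))
print('len',np.linalg.norm(W['Lend']-W['Lrear_o']),np.linalg.norm(W['Rend']-W['Rrear_o']),'wid',np.linalg.norm(W['Lend']-W['Rend']))
d=(W['Lend']-W['Lrear_o'])+(W['Rend']-W['Rrear_o']);yaw=np.arctan2(d[1],d[0])
e=(W['Lend']+W['Rend'])/2; x=np.array([np.cos(yaw),np.sin(yaw),0]);y=np.array([-x[1],x[0],0])
o=e-0.12*x;o[2]=0
# bridge screws z .064
s=onplane(c,[z((150,289)),z((295,200))],0.064,st)
print('yaw',yaw,'o',o)
print('screws in f',[(float((p-o)@x),float((p-o)@y)) for p in s])
for n,p,h in [('fl',(250,360),.052),('fr',(350,297),.052),('rl',(415,560),.052),('rr',(510,512),.052),('ridge l',(360,487),.062),('ridge r',(440,442),.062)]:
    q=onplane(c,z(p),h,st)[0];print(n,((q-o)@x).round(4),((q-o)@y).round(4))
for n in W: print(n,((W[n]-o)@x).round(4),((W[n]-o)@y).round(4))
np.savez('fix.npz',o=o,yaw=yaw)
# fingertip? 
for f in ['scene','side']:
    cc=read_camera(f);P=[o+x*a+y*b+np.array([0,0,.052]) for a,b in [(-.17,-.047),(-.17,.047),(.12,.047),(.12,-.047),(.036,0)]]
    im=cv2.cvtColor(cc['image'],cv2.COLOR_RGB2BGR);uv=proj(cc,P)
    im=cv2.resize(im,None,fx=4,fy=4,interpolation=cv2.INTER_CUBIC)
    for u in uv: cv2.circle(im,tuple(int(t*4) for t in u),4,(0,0,255),2)
    m=(uv.mean(0)*4).astype(int);cv2.imwrite(f'pics/{f}_chk.png',im[max(0,m[1]-250):m[1]+250,max(0,m[0]-350):m[0]+350])
E
```

```text
Lend [0.4352 0.0421 0.052 ]
Rend [0.5159 0.088  0.052 ]
Lrear_o [ 0.5761 -0.2096  0.052 ]
Rrear_o [ 0.6606 -0.1595  0.052 ]
Lrear_i [ 0.588  -0.2006  0.052 ]
Rrear_i [ 0.6512 -0.1679  0.052 ]
len 0.2884911221336595 0.2867363550709955 wid 0.09282350988081631
yaw 2.090436538050646 o [ 0.53511486 -0.03907869  0.        ]
screws in f [(0.035486754886522316, 0.04118834603846906), (0.036076594776640526, -0.04292181424741965)]
fl -0.0187 0.0309
fr -0.016 -0.0321
rl -0.1616 0.0264
rr -0.1607 -0.0358
ridge l -0.103 0.0193
ridge r -0.1011 -0.0311
Lend 0.1201 0.0464
Rend 0.1199 -0.0464
Lrear_o -0.1684 0.0491
Rrear_o -0.1668 -0.0491
Lrear_i -0.1665 0.0343
Rrear_i -0.1695 -0.0368
```

View pics/side_chk.png

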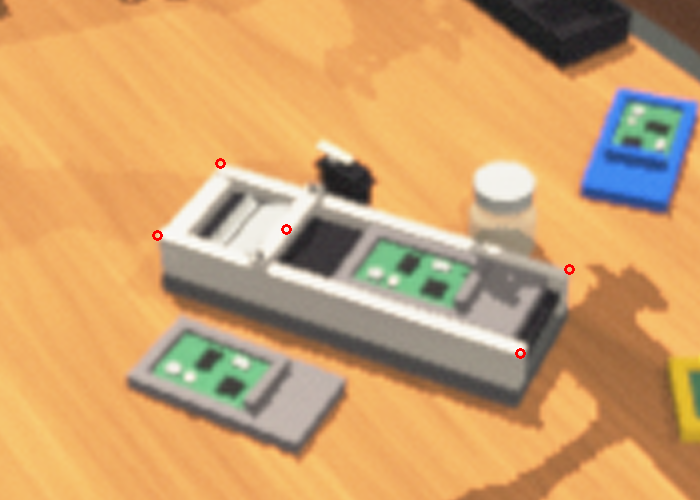

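View pics/scene_chk.png

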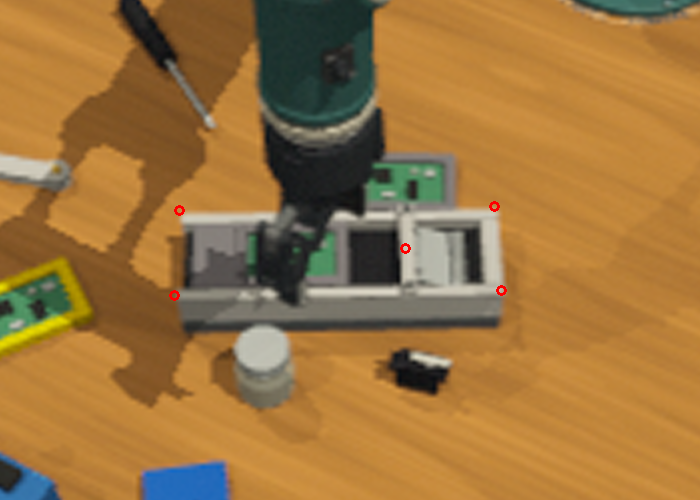

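Request:
servo_tool(
  targets="0 0 -0.104 0 0 0 0;0 0 -0.104 0 0 0 0;0 0 -0.104 0 0 0 0;0 0 -0.104 0 0 0 0;0 0 -0.104 0 0 0 0;0 0 0 0 0 0 0;0 0 0 0 0 0 0",
  newtons=60,
)

```text
time: 0.88
tool_pos: [0.6742, 0.0, 0.2298]
tcp_rot: [-1.545, -2.733, 0.002]
wrist_force: [0.1, -0.3, -0.1]
width: 0.01
```

```bash
cat >> h.py <<'E'
F=np.load('fix.npz') if __import__('os').path.exists('fix.npz') else None
def rep(tgt=None):
    st=bot.read_state();o=F['o'];yaw=float(F['yaw']);Rf=R.from_euler('z',yaw).as_matrix()
    Rt=rot(st['tcp_rot']);p=Rf.T@(np.array(st['tool_pos'])-o)
    print('t',round(st['time'],2),'fix mm',(p*1e3).round(1),'force fix',(Rf.T@np.array(st['wrist_force'])).round(1),'w',round(st['width'],3))
    des=np.c_[Rf[:,0],-Rf[:,1],[0,0,-1]]
    print('turn left (tool)',R.from_matrix(Rt.T@des).as_rotvec().round(4))
    if tgt is not None: print('shift tool mm',(Rt.T@(Rf@(np.array(tgt)/1e3-p))*1e3).round(1))
    return st
E
python3 -c "
from h import *
rep([-136,0,130])"
```

```text
t 0.88 fix mm [ -35.1 -140.1  229.8] force fix [-0.3  0.1 -0.1] w 0.01
turn left (tool) [-0.002  -0.0013  0.0222]
shift tool mm [ -97.9 -142.1  100. ]
```

Request:
servo_tool(
  targets="0 0 0.022 -20 -30 0 0;0 0 0 -25 -38 0 0;0 0 0 -25 -38 10 0;0 0 0 -20 -28 30 0;0 0 0 0 0 30 0;0 0 0 0 0 20 0;0 0 0 0 0 0 0",
)

```text
time: 1.47
tool_pos: [0.6059, -0.1449, 0.1434]
tcp_rot: [1.597, 2.696, 0.003]
wrist_force: [-0.9, 0.6, -0.7]
width: -0.003
```

```bash
python3 - <<'E'
from h import *
st=rep([-136,0,70])
c=read_camera('wrist');save(c,'pics/w1.png')
print(st['tool_pos'])
E
```

```text
t 1.47 fix mm [-127.    -8.9  143.4] force fix [ 1.   0.5 -0.7] w -0.003
turn left (tool) [ 0.0056  0.0056 -0.0183]
shift tool mm [-8.8 -9.2 73.4]
[ 0.60588661 -0.14485291  0.14336166]
```

View pics/w1.png

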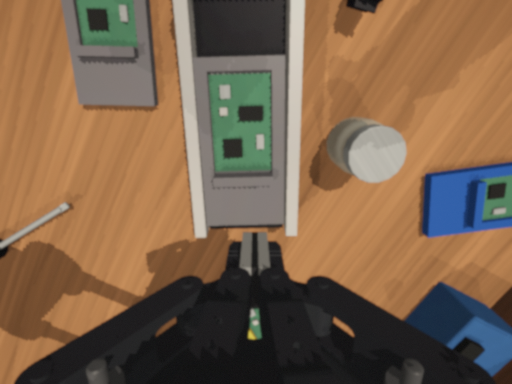

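The lane is now aligned in the wrist view. The carrier's front edge is near row 56, its rear edge near row 226, and the ridge near row 180, with wall inner edges near columns 195 and 290. I'll enlarge this and measure.

```bash
python3 - <<'E'
import cv2
a=cv2.imread('pics/w1.png')[40:250,160:320]
cv2.imwrite('pics/w1z.png',cv2.resize(a,(457,600),interpolation=cv2.INTER_CUBIC))
E
python3 - <<'E'
from h import *
a=cv2.imread('pics/w1.png')
for r in (40,100,150,200): print(r,[(u,int(a[r,u].mean())) for u in range(172,306) if abs(int(a[r,u].mean())-int(a[r,u-1].mean()))>12])
for u in (205,240,260): print(u,[(r,int(a[r,u].mean())) for r in range(45,235) if abs(int(a[r,u].mean())-int(a[r-1,u].mean()))>8])
E
```

```text
40 [(176, 138), (177, 170), (190, 142), (191, 113), (192, 100), (195, 70), (196, 48), (197, 34), (285, 52), (286, 70), (287, 83), (288, 109), (289, 154), (290, 190), (291, 203), (303, 167), (304, 133), (305, 114)]
100 [(182, 148), (183, 173), (194, 166), (195, 137), (196, 117), (209, 94), (272, 113), (273, 127), (284, 112), (285, 92), (287, 106), (288, 151), (289, 185), (301, 164), (302, 135), (303, 119)]
150 [(184, 99), (186, 124), (187, 164), (188, 185), (199, 150), (200, 126), (212, 105), (223, 75), (224, 55), (242, 71), (243, 94), (273, 120), (284, 103), (285, 90), (286, 103), (287, 146), (288, 180), (299, 171), (300, 144), (301, 123)]
200 [(191, 145), (192, 179), (193, 194), (203, 157), (204, 127), (284, 97), (286, 148), (287, 183), (298, 152), (299, 120), (300, 106)]
205 [(56, 65), (57, 94), (58, 114)]
240 [(54, 47), (55, 69), (56, 98), (57, 118), (70, 108), (71, 88), (73, 100), (105, 83), (106, 62), (107, 47), (120, 57), (121, 78), (122, 98), (123, 109), (137, 87), (138, 72), (139, 54), (156, 56), (157, 79), (158, 100), (159, 109), (173, 80), (176, 84), (177, 102), (178, 119), (189, 121), (224, 107), (225, 78), (226, 53), (227, 67), (228, 99), (229, 124)]
260 [(54, 58), (55, 90), (56, 117), (57, 127), (69, 114), (70, 95), (71, 79), (73, 89), (74, 101), (104, 94), (105, 76), (106, 55), (107, 44), (120, 57), (121, 76), (122, 95), (123, 106), (133, 119), (134, 145), (135, 170), (136, 179), (148, 160), (149, 129), (150, 107), (172, 85), (173, 73), (176, 93), (177, 113), (178, 123), (224, 93), (225, 62), (226, 51), (227, 72), (228, 101), (229, 118)]
```

View pics/w1z.png

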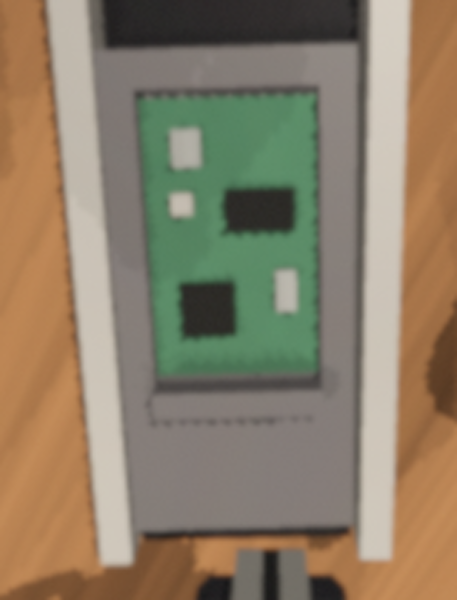

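```bash
python3 - <<'E'
from h import *
st=bot.read_state();c=read_camera('wrist')
o=F['o'];Rf=R.from_euler('z',float(F['yaw'])).as_matrix()
def f(u,v,z): return ((onplane(c,(u,v),z,st)[0]-o)@Rf*1e3).round(1)
for r,a,b,cc,d in [(40,176.5,191,289,303.5),(100,182.5,195,288,302),(150,187,199.5,287,300),(200,192,203.5,286,298.5)]:
    print(r,[f(u,r,.052)[:2].tolist() for u in (a,b,cc,d)])
print('front',f(205,57,.052),f(260,55,.052),'rear',f(240,225,.052),f(260,224.5,.052))
print('ridge rear bottom',f(240,189,.052),'ridge front top',f(240,177,.062),f(260,177,.062))
print('wall ends',f(201,237,.052),f(292,236,.052))
E
```

```text
40 [[-5.7, 46.5], [-5.9, 35.7], [-7.1, -37.7], [-7.3, -48.6]]
100 [[-48.5, 46.3], [-48.6, 36.3], [-49.9, -37.8], [-50.1, -49.0]]
150 [[-88.6, 46.5], [-88.8, 36.0], [-90.1, -37.8], [-90.4, -48.8]]
200 [[-133.6, 46.2], [-133.8, 36.0], [-135.3, -37.8], [-135.5, -49.0]]
front [-17.6  26.1  52. ] [-16.9 -15.8  52. ] rear [-159.1    4.2   52. ] [-158.9  -14.3   52. ]
ridge rear bottom [-124.1    3.    52. ] ridge front top [-110.2    2.1   62. ] [-110.5  -14.5   62. ]
wall ends [-170.7   41.1   52. ] [-171.4  -44.1   52. ]
```

```bash
python3 - <<'E'
from h import *
Rf=R.from_euler('z',float(F['yaw'])).as_matrix()
np.savez('fix.npz',o=F['o']+Rf@np.array([-.001,-.001,0]),yaw=F['yaw'])
E
python3 -c "
from h import *
rep([-132,0,72])"
```

```text
t 1.57 fix mm [-127.   -10.4  147.3] force fix [-0.2  0.4 -0.4] w -0.004
turn left (tool) [ 0.0096  0.0091 -0.0162]
shift tool mm [ -4.4 -11.   75.2]
```

Request:
servo_tool(
  targets="0.005 0.005 -0.016 -2 -5 0 0;0.004 0.004 0 -2 -5 15 0;0 0 0 0 0 20 0;0 0 0 0 0 20 0;0 0 0 0 0 12 0;0 0 0 0 0 0 0;0 0 0 0 0 0 0",
)

```text
time: 2.15
tool_pos: [0.6108, -0.1541, 0.0872]
tcp_rot: [1.563, 2.706, 0.007]
wrist_force: [-0.3, 0.5, 0.6]
width: -0.0
```

```bash
python3 -c "
from h import *
rep([-132,0,56])"
```

```text
t 2.15 fix mm [-136.4   -7.6   87.2] force fix [ 0.6 -0.   0.6] w -0.0
turn left (tool) [0.0126 0.0126 0.0036]
shift tool mm [ 4.8 -8.  31. ]
```

Request:
servo_tool(
  targets="0.015 0.015 0 6 -10 8 0;0 0 0 0 0 10 0;0 0 0 0 0 10 0;0 0 0 0 0 0 0;0 0 0 0 0 0 0",
)

```text
time: 2.57
tool_pos: [0.6003, -0.1543, 0.0595]
tcp_rot: [-1.57, -2.72, 0.001]
wrist_force: [-0.2, -0.1, 0.2]
width: 0.002
```

```bash
python3 -c "
from h import *
rep([-132,0,56])"
```

```text
t 2.57 fix mm [-131.4    1.7   59.5] force fix [0.  0.2 0.2] w 0.002
turn left (tool) [-0.0008 -0.0004  0.0042]
shift tool mm [-0.7  1.7  3.5]
```

Aligned. Now pressing down.

Request:
servo_tool(
  targets="0 0 0.004 0 1.5 4 0;0 0 0 0 0 3 0;0 0 0 0 0 3 0;0 0 0 0 0 3 0;0 0 0 0 0 0 0",
)

```text
time: 2.98
tool_pos: [0.6024, -0.1537, 0.0478]
tcp_rot: [1.576, 2.717, -0.001]
wrist_force: [-2.9, 1.1, 7.0]
width: 0.001
```

```bash
python3 -c "
from h import *
rep([-132,0,44])"
```

```text
t 2.98 fix mm [-131.9   -0.5   47.8] force fix [2.4 2.  7. ] w 0.001
turn left (tool) [-0.0004  0.0003 -0.0001]
shift tool mm [-0.1 -0.5  3.8]
```

Request:
servo_tool(
  targets="0 0 0 0 0 3 0;0 0 0 0 0 2 0;0 0 0 0 0 1 0;0 0 0 0 0 0 0",
)

```text
time: 3.32
tool_pos: [0.6025, -0.1537, 0.0462]
tcp_rot: [-1.576, -2.717, 0.001]
wrist_force: [-3.6, 1.2, 7.3]
width: -0.003
```

```bash
python3 -c "
from h import *
rep([-132,0,44])"
```

```text
t 3.32 fix mm [-132.    -0.6   46.2] force fix [2.8 2.5 7.3] w -0.003
turn left (tool) [-0.0011 -0.0001  0.0002]
shift tool mm [-0.  -0.6  2.2]
```

Request:
servo_tool(
  targets="0 0 0 0 0 3 0;0 0 0 0 0 3 0;0 0 0 0 0 3 0",
)

```text
time: 3.57
tool_pos: [0.6026, -0.1537, 0.042]
tcp_rot: [-1.575, -2.717, 0.002]
wrist_force: [-4.4, 1.4, 11.7]
width: 0.001
```

```bash
python3 -c "
from h import *
rep([-132,0,44])"
```

```text
t 3.57 fix mm [-132.1   -0.7   42. ] force fix [ 3.4  3.1 11.7] w 0.001
turn left (tool) [-0.0016 -0.0004  0.0005]
shift tool mm [ 0.1 -0.7 -2. ]
```

Request:
servo_tool(
  targets="0 0 0 4 0 0 0;0 0 0 8 0 0.5 0;0 0 0 8 0 1 0;0 0 0 8 0 1 0",
)

```text
time: 3.9
tool_pos: [0.6002, -0.1399, 0.0497]
tcp_rot: [1.557, 2.694, -0.008]
wrist_force: [-1.4, -11.7, 3.7]
width: -0.002
```

```bash
python3 - <<'E'
from h import *
st=rep([5-12,0,44])
c=read_camera('wrist');save(c,'pics/w2.png')
E
```

```text
t 3.9 fix mm [-118.8   -5.4   49.7] force fix [-9.5  7.   3.7] w -0.002
turn left (tool) [0.0106 0.0279 0.0029]
shift tool mm [112.   -5.1   2.5]
```

View pics/w2.png

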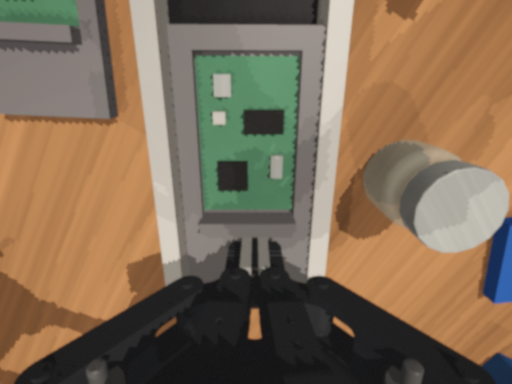

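Request:
servo_tool(
  targets="0.01 0.028 0.003 0 -3 3 0;0 0 0 0 -2 3 0;0 0 0 0 0 3 0",
)

```text
time: 4.2
tool_pos: [0.5997, -0.1413, 0.0464]
tcp_rot: [1.573, 2.711, 0.008]
wrist_force: [-7.1, 2.1, 9.8]
width: -0.001
```

```bash
python3 - <<'E'
from h import *
st=rep([5-12,0,44])
E
```

```text
t 4.2 fix mm [-119.8   -4.3   46.4] force fix [5.3 5.2 9.8] w -0.001
turn left (tool) [ 0.0081  0.0033 -0.0002]
shift tool mm [112.8  -4.3   2. ]
```

Request:
servo_tool(
  targets="0.008 0 0 0 -4 3 0;0 0 0 0 -4 3 0;0 0 0 0 0 1.5 0",
)

```text
time: 4.45
tool_pos: [0.599, -0.1437, 0.0448]
tcp_rot: [1.573, 2.705, 0.01]
wrist_force: [-5.4, -1.8, 7.5]
width: 0.003
```

```bash
python3 - <<'E'
from h import *
st=rep([5-12,0,44])
E
```

```text
t 4.45 fix mm [-121.5   -2.5   44.8] force fix [1.1 5.6 7.5] w 0.003
turn left (tool) [ 0.0118  0.0075 -0.002 ]
shift tool mm [ 1.145e+02 -2.800e+00 -1.000e-01]
```

Good depth. Sliding with a modest down bias and correction.

Request:
servo_tool(
  targets="0.01 0.015 0 6 -2 2 0;0 0.01 0 8 -1 2.5 0;0 0.01 0 8 -1 2.5 0",
)

```text
time: 4.7
tool_pos: [0.5955, -0.1362, 0.0467]
tcp_rot: [1.57, 2.715, 0.017]
wrist_force: [0.0, -12.7, 7.4]
width: 0.0
```

```bash
python3 - <<'E'
from h import *
st=rep([5-12,0,44])
E
```

```text
t 4.7 fix mm [-113.3   -3.2   46.7] force fix [-11.    6.3   7.4] w 0.0
turn left (tool) [ 0.0124 -0.0008  0.0028]
shift tool mm [106.3  -2.9   2.8]
```

Request:
servo_tool(
  targets="0.012 0.005 0 8 -3 4 0;0.006 0.01 0 8 -3 3.5 0;0.006 0.01 0 8 -2 3.5 0",
)

```text
time: 4.95
tool_pos: [0.591, -0.1285, 0.0464]
tcp_rot: [1.568, 2.715, 0.007]
wrist_force: [1.9, -7.7, 7.6]
width: 0.0
```

```bash
python3 - <<'E'
from h import *
st=rep([5-12,0,44])
c=read_camera('wrist');save(c,'pics/w3.png')
E
```

```text
t 4.95 fix mm [-104.4   -3.1   46.4] force fix [-7.6  2.2  7.6] w 0.0
turn left (tool) [0.007  0.0032 0.0036]
shift tool mm [97.4 -2.7  2.1]
```

View pics/w3.png

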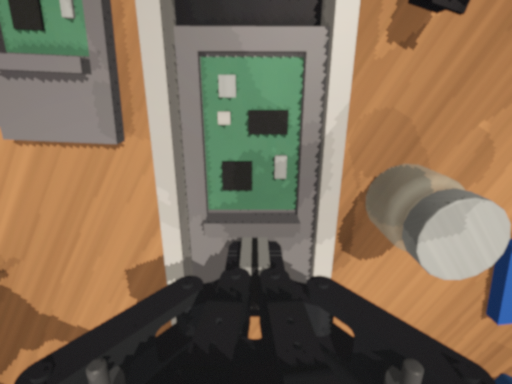

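The picture shows the carrier moving with the fingertips, and the tip sits against the ridge at about (252,235). I'll deepen the press before the bridge.

Request:
servo_tool(
  targets="0.007 0.005 0 6 -4 5 0;0.004 0.01 0 6 -3 5 0;0.004 0.01 0 6 -2 4 0",
)

```text
time: 5.25
tool_pos: [0.5897, -0.1261, 0.0441]
tcp_rot: [1.561, 2.711, 0.01]
wrist_force: [-0.2, -11.6, 10.0]
width: -0.002
```

```bash
python3 - <<'E'
from h import *
st=rep([5-12,0,44])
E
```

```text
t 5.25 fix mm [-101.6   -3.2   44.1] force fix [-10.    5.9  10. ] w -0.002
turn left (tool) [0.0119 0.0084 0.0061]
shift tool mm [94.6 -2.6 -0.7]
```

Request:
servo_tool(
  targets="0.012 0.01 0.005 9 -4 3.5 0;0.006 0.01 0 10 -3 4 0;0.006 0.01 0 10 -3 4 0;0.006 0.01 0 10 -3 4 0",
)

```text
time: 5.58
tool_pos: [0.5819, -0.1125, 0.045]
tcp_rot: [1.564, 2.706, 0.005]
wrist_force: [3.2, -9.0, 8.2]
width: -0.002
```

```bash
python3 - <<'E'
from h import *
st=rep([5-12,0,44])
E
```

```text
t 5.58 fix mm [-86.   -3.1  45. ] force fix [-9.4  1.7  8.2] w -0.002
turn left (tool) [0.011  0.0123 0.003 ]
shift tool mm [79.  -2.9 -0. ]
```

Request:
servo_tool(
  targets="0.012 0.015 0.003 9 -4 5 0;0.006 0.01 0 9 -3 5 0;0.006 0.01 0 9 -3 4.5 0;0.006 0.01 0 9 -3 4.5 0",
)

```text
time: 5.92
tool_pos: [0.5762, -0.1025, 0.0432]
tcp_rot: [1.561, 2.706, 0.002]
wrist_force: [2.4, -11.7, 9.9]
width: -0.004
```

```bash
python3 - <<'E'
from h import *
st=rep([5-12,0,44])
c=read_camera('wrist');save(c,'pics/w4.png')
E
```

```text
t 5.92 fix mm [-74.5  -3.2  43.2] force fix [-11.4   3.7   9.9] w -0.004
turn left (tool) [0.0099 0.0142 0.0046]
shift tool mm [67.5 -2.9 -1.8]
```

View pics/w4.png

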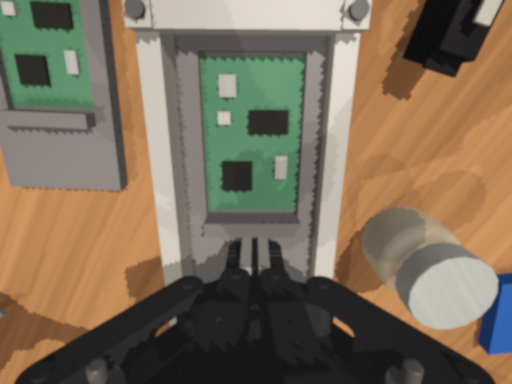

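The carrier's front edge (row ~35) has reached the bridge (rear edge at row ~30), and it is pressed about 8–9 mm. Continuing.

Request:
servo_tool(
  targets="0.01 0.015 0.004 11 -4 4 0;0.006 0.01 0 11 -3 4 0;0.006 0.01 0 11 -3 4 0;0.006 0.01 0 11 -3 4 0",
)

```text
time: 6.3
tool_pos: [0.5667, -0.086, 0.0442]
tcp_rot: [1.561, 2.704, 0.003]
wrist_force: [2.9, -10.9, 10.0]
width: -0.0
```

```bash
python3 - <<'E'
from h import *
st=rep([5-12,0,44])
E
```

```text
t 6.3 fix mm [-55.4  -3.2  44.2] force fix [-10.9   2.9  10. ] w -0.0
turn left (tool) [0.0113 0.0158 0.0041]
shift tool mm [48.4 -3.  -0.6]
```

Request:
servo_tool(
  targets="0.01 0.02 0.004 11 -4 4.5 0;0.006 0.01 0 11 -3 4.5 0;0.006 0.01 0 11 -3 4.5 0;0.006 0.01 0 11 -3 4.5 0",
)

```text
time: 6.63
tool_pos: [0.5585, -0.0714, 0.0428]
tcp_rot: [1.556, 2.704, 0.004]
wrist_force: [4.0, -16.2, 8.9]
width: -0.001
```

```bash
python3 - <<'E'
from h import *
st=rep([5-12,0,44])
c=read_camera('wrist');save(c,'pics/w5.png')
c=read_camera('side');cv2.imwrite('pics/s5.png',cv2.resize(cv2.cvtColor(c['image'],cv2.COLOR_RGB2BGR)[170:290,170:330],(800,600)))
E
```

```text
t 6.63 fix mm [-38.7  -3.3  42.8] force fix [-16.    4.6   8.9] w -0.001
turn left (tool) [0.0129 0.0177 0.0072]
shift tool mm [31.7 -3.  -1.8]
```

View pics/w5.png

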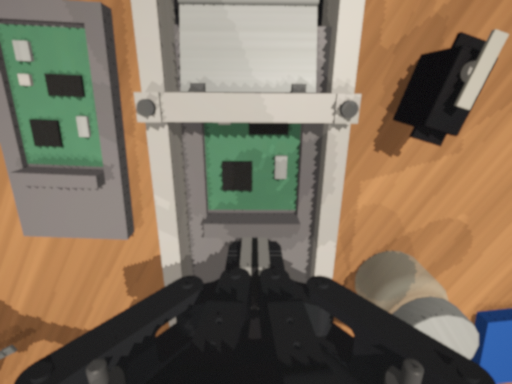

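View pics/s5.png

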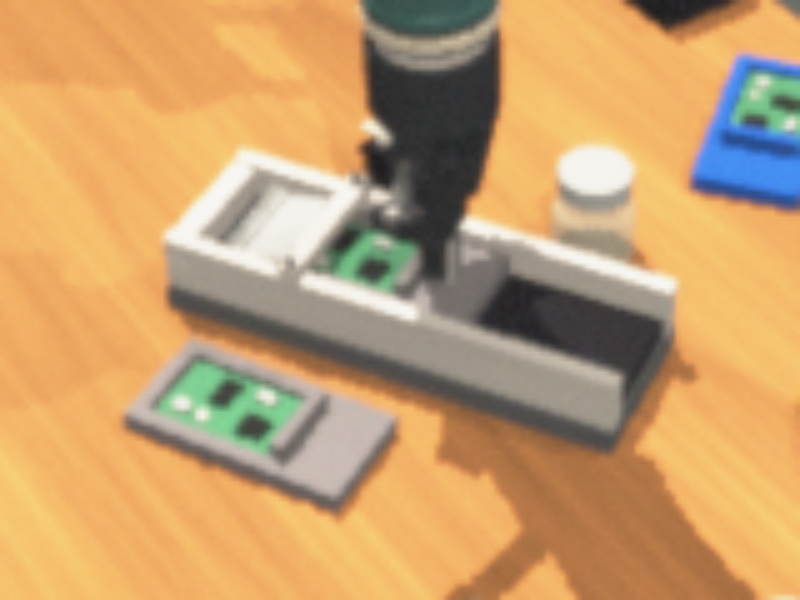

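The carrier is under the bridge and lifting the leaf. Continuing to the stop.

Request:
servo_tool(
  targets="0.01 0.02 0.007 12 -4 4 0;0.006 0.01 0 12 -3 4 0;0.006 0.01 0 12 -3 4 0;0.006 0.01 0 12 -3 4 0",
)

```text
time: 7.07
tool_pos: [0.5488, -0.0544, 0.0427]
tcp_rot: [1.556, 2.702, 0.005]
wrist_force: [4.2, -14.0, 8.1]
width: -0.004
```

```bash
python3 - <<'E'
from h import *
st=rep([5-12,0,44])
E
```

```text
t 7.07 fix mm [-19.   -3.3  42.7] force fix [-14.3   3.3   8.1] w -0.004
turn left (tool) [0.0145 0.0192 0.0063]
shift tool mm [12.  -3.2 -1.6]
```

Request:
servo_tool(
  targets="0.01 0.02 0.007 11 -4 3.5 0;0.006 0.01 0 11 -3 3.5 0;0.006 0.01 0 11 -3 3.5 0",
)

```text
time: 7.32
tool_pos: [0.5419, -0.0423, 0.0434]
tcp_rot: [1.561, 2.703, 0.008]
wrist_force: [3.8, -15.1, 8.1]
width: 0.0
```

```bash
python3 - <<'E'
from h import *
st=rep([5-12,0,44])
c=read_camera('wrist');save(c,'pics/w6.png')
E
```

```text
t 7.32 fix mm [-5.2 -3.3 43.4] force fix [-15.    4.2   8.1] w 0.0
turn left (tool) [0.0148 0.0148 0.0039]
shift tool mm [-1.8 -3.3 -0.7]
```

View pics/w6.png

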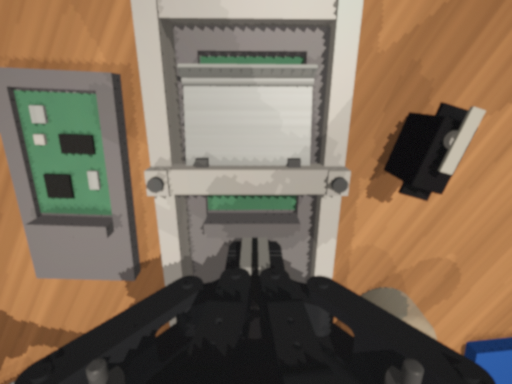

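The carrier's front edge (row ~27) is close to the end stop's edge (row ~20), so a small gap may remain. I'll push until the force rises.

Request:
servo_tool(
  targets="0.01 0.015 0.004 10 -4 3.5 0;0.006 0.01 0 10 -3 3.5 0;0.006 0.01 0 10 -3 3.5 0",
)

```text
time: 7.62
tool_pos: [0.5413, -0.0409, 0.044]
tcp_rot: [1.54, 2.694, -0.004]
wrist_force: [9.0, -26.0, 2.0]
width: 0.0
```

```bash
python3 - <<'E'
from h import *
st=rep([5-12,0,44])
c=read_camera('wrist');save(c,'pics/w7.png')
E
```

```text
t 7.62 fix mm [-3.6 -3.5 44. ] force fix [-27.    5.1   2. ] w 0.0
turn left (tool) [0.017  0.0345 0.0124]
shift tool mm [-3.3 -3.5  0. ]
```

View pics/w7.png

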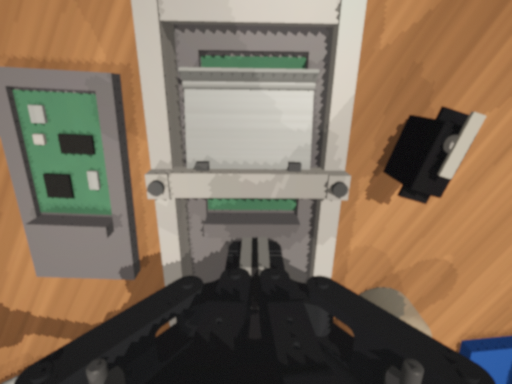

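```bash
python3 - <<'E'
from h import *
st=rep();c=read_camera('wrist')
o=F['o'];Rf=R.from_euler('z',float(F['yaw'])).as_matrix()
g=c['image'].astype(float).mean(2)
for u in (215,250,290): print(u,g[15:40,u].astype(int).tolist())
def f(u,v,z): return ((onplane(c,(u,v),z,st)[0]-o)@Rf*1e3).round(1)
for r in (20,22,24): print('stop',r,f(250,r,.05))
for r in (24,27,29,31): print('front',r,f(250,r,.044))
print('pred rows', proj(c,[o+Rf@np.array(p) for p in [(.105,0,.05),(.105,0,.044),(.030,0,.060)]],st).round(1))
E
```

```text
t 7.67 fix mm [-3.6 -3.4 44. ] force fix [-27.8   5.4   0.3] w 0.004
turn left (tool) [0.0171 0.035  0.0127]
215 [189, 189, 189, 188, 186, 174, 145, 110, 90, 82, 78, 74, 74, 75, 78, 86, 96, 107, 117, 124, 126, 126, 126, 126, 126]
250 [203, 203, 203, 203, 202, 199, 183, 148, 112, 97, 90, 86, 84, 84, 86, 95, 111, 126, 135, 139, 139, 139, 139, 138, 138]
290 [207, 206, 207, 207, 206, 206, 201, 183, 142, 104, 94, 89, 86, 84, 83, 86, 97, 117, 134, 142, 142, 143, 142, 142, 143]
stop 20 [107.7   0.8  50. ]
stop 22 [106.9   0.8  50. ]
stop 24 [106.2   0.8  50. ]
front 24 [107.3   0.8  44. ]
front 27 [106.2   0.8  44. ]
front 29 [105.4   0.7  44. ]
front 31 [104.6   0.7  44. ]
pred rows [[251.8  27.4]
 [251.7  30. ]
 [250.4 202. ]]
```

Request:
servo_tool(
  targets="0.017 0.035 0.01 0 -3 4 0;0.01 0.02 0 2 -3 5 0;0.006 0.01 0 8 -2 5 0;0.006 0.02 0 11 -2 5 0",
)

```text
time: 8.05
tool_pos: [0.5421, -0.04, 0.042]
tcp_rot: [-1.562, -2.709, -0.015]
wrist_force: [4.7, -34.5, 7.7]
width: 0.003
```

```bash
python3 - <<'E'
from h import *
st=rep();c=read_camera('wrist');save(c,'pics/w8.png')
o=F['o'];Rf=R.from_euler('z',float(F['yaw'])).as_matrix()
g=c['image'].astype(float).mean(2)
for u in (215,250,290): print(u,g[10:45,u].astype(int).tolist())
print('pred rows', proj(c,[o+Rf@np.array(p) for p in [(.105,0,.05),(.105,0,.044),(.030,0,.060)]],st).round(1))
E
```

```text
t 8.05 fix mm [-3.3 -4.6 42. ] force fix [-32.3  13.    7.7] w 0.003
turn left (tool) [ 0.0008 -0.0171  0.0054]
215 [189, 189, 189, 189, 189, 189, 189, 189, 188, 189, 188, 188, 184, 167, 128, 96, 87, 85, 80, 76, 74, 75, 74, 76, 86, 104, 119, 126, 127, 127, 126, 126, 126, 125, 126]
250 [203, 203, 204, 204, 204, 204, 204, 204, 204, 204, 204, 203, 200, 184, 148, 112, 98, 94, 92, 87, 84, 84, 83, 84, 85, 87, 91, 102, 121, 134, 139, 140, 139, 139, 139]
290 [208, 208, 208, 207, 207, 208, 208, 208, 208, 208, 208, 208, 204, 191, 160, 121, 100, 95, 92, 87, 85, 83, 83, 83, 84, 88, 98, 110, 122, 134, 142, 144, 144, 144, 143]
pred rows [[247.1  29.3]
 [247.4  32.6]
 [246.9 201.1]]
```

View pics/w8.png

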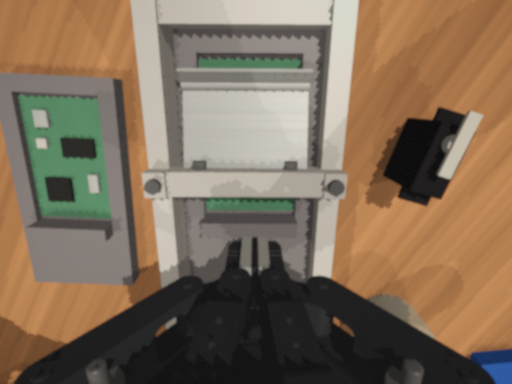

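Pushing stalls at 32 N with no further motion. I'll unload, lift clear and check.

Request:
servo_tool(
  targets="0 0 0 -1 0 2 0;0 0 0 -1.5 0 0 0;0 0 0 -1 0 -3 0;0 0 0 0 0 -5 0",
)

```text
time: 8.43
tool_pos: [0.5472, -0.0455, 0.0529]
tcp_rot: [-1.567, -2.713, -0.018]
wrist_force: [0.5, -0.9, -1.0]
width: -0.002
```

```bash
python3 -c "
from h import *
rep()"
```

```text
t 8.43 fix mm [-10.6  -6.3  52.9] force fix [-1.  0. -1.] w -0.002
turn left (tool) [ 0.0053 -0.0131  0.0035]
```

Request:
servo_tool(
  targets="0 0 0 0 0 -20 0;0 0 0 0 0 -30 0;0 0 0 -10 0 -30 0;0 -0.013 0 -20 0 -25 0;0 0 0 -20 0 0 0;0 0 0 0 0 0 0;0 0 0 0 0 0 0",
)

```text
time: 9.02
tool_pos: [0.5728, -0.0911, 0.1626]
tcp_rot: [1.565, 2.718, 0.005]
wrist_force: [0.4, 0.5, 0.7]
width: -0.002
```

```bash
python3 - <<'E'
from h import *
st=rep();c=read_camera('wrist');save(c,'pics/w9.png')
cv2.imwrite('pics/w9z.png',cv2.resize(cv2.imread('pics/w9.png')[20:240,150:350],(545,600),interpolation=cv2.INTER_CUBIC))
E
```

```text
t 9.02 fix mm [-62.8  -5.9 162.6] force fix [ 0.2 -0.6  0.7] w -0.002
turn left (tool) [0.005  0.0025 0.0062]
```

View pics/w9.png

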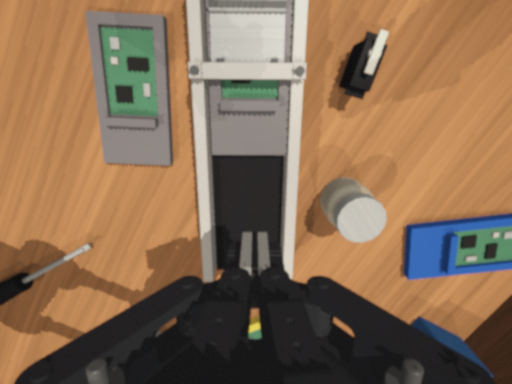

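View pics/w9z.png

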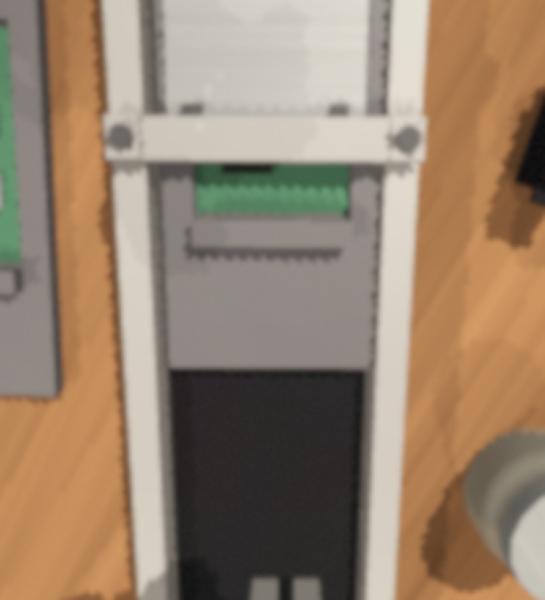

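```bash
python3 - <<'E'
from h import *
st=rep();c=read_camera('wrist')
o=F['o'];Rf=R.from_euler('z',float(F['yaw'])).as_matrix()
def f(u,v,z): return ((onplane(c,(u,v),z,st)[0]-o)@Rf*1e3).round(1)
s=2.727
def zz(a,b): return 150+a/s,20+b/s
for a,b in [(200,369),(340,369)]: print('rear',f(*zz(a,b),.047))
print('bridge rear',f(*zz(260,161),.059),'screws',f(*zz(120,136),.064),f(*zz(408,137),.064))
print('ridge front top',f(*zz(270,218),.057), 'ridge rear top',f(*zz(270,250),.057))
print('wall end',f(209,281,.052),f(289,278,.052))
g=c['image'].astype(float).mean(2)
for u in (220,250,280): print(g[150:162,u].astype(int).tolist())
E
```

```text
t 9.07 fix mm [-62.7  -5.7 162.1] force fix [-0.5  0.  -0.5] w 0.0
turn left (tool) [0.0044 0.0024 0.0065]
rear [-33.7  23.6  47. ]
rear [-33.4 -24.1  47. ]
bridge rear [31.7  2.6 59. ] screws [37.9 43.  64. ] [ 38.3 -40.4  64. ]
ridge front top [15.5 -0.3 57. ] ridge rear top [ 6.  -0.3 57. ]
wall end [-167.8   42.1   52. ] [-163.8  -42.7   52. ]
[137, 137, 136, 132, 119, 88, 51, 37, 36, 39, 39, 38]
[137, 137, 136, 134, 120, 90, 53, 35, 36, 39, 41, 41]
[137, 137, 136, 134, 126, 102, 63, 38, 36, 37, 38, 38]
```

The measurements agree: rear edge at about -35.4 mm after the 1.9 mm bias seen on the bridge, which puts the carrier at x ≈ 34.6. I'll do a last look from the side and scene cameras.

```bash
python3 - <<'E'
from h import *
a=read_camera('side');b=read_camera('scene')
f=lambda c,y,x:cv2.resize(cv2.cvtColor(c['image'],cv2.COLOR_RGB2BGR)[y:y+90,x:x+120],(720,540),interpolation=cv2.INTER_CUBIC)
cv2.imwrite('pics/s10.png',f(a,190,195));cv2.imwrite('pics/c10.png',f(b,135,185))
E
```

```text
(no output)
```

View pics/s10.png

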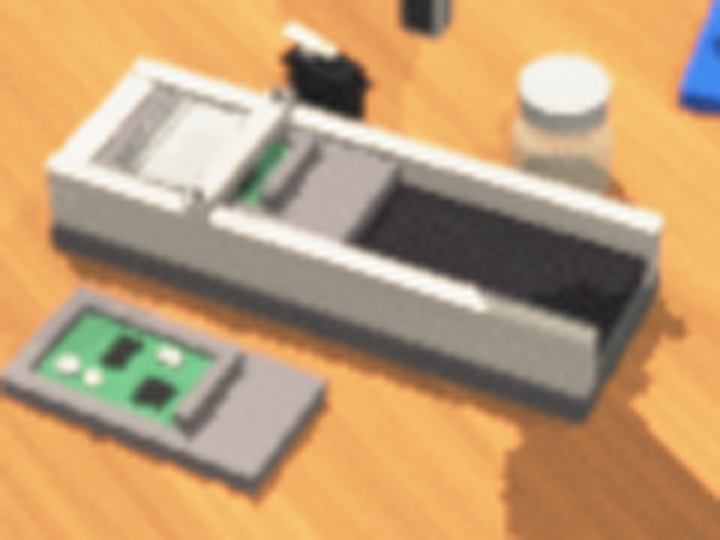

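View pics/c10.png

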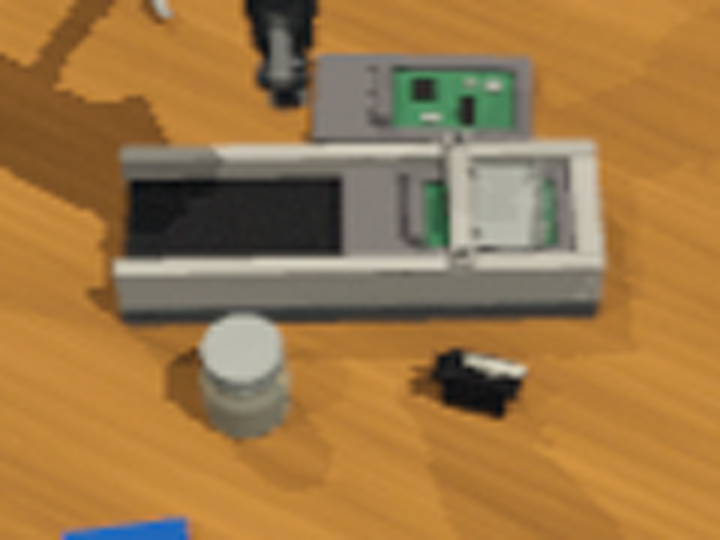

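Both views show the carrier under the bridge with the leaf lying on it, and its front at the stop. Nearby objects look undisturbed and the gripper is clear.

```bash
python3 -c "
from h import *
print(finish_job())"
```

```text
the job is handed in; nothing more can be done
None
```

I pressed the carrier down on its thumb rest with closed fingertips and slid it under the bridge and leaf spring. It stopped moving at the end stop with about 32 N of push, and I then let go, lifted clear and handed the job in at about 9 s. No verdict was reported.

**Pressing:** the fingertips went about 6–10 mm below the bed-up level, except early in the slide. There the tip rose to about 2 mm down (3.7 N), so I pressed again well before the bridge.

**Final position:**
- **Along the lane:** the rear edge is at about -35.4 mm and the ridge front at about 13.6 mm, both corrected by 1.9 mm for an offset seen on the bridge. That puts the carrier at x ≈ 34.6 mm (home is 35), and its yaw is about 0.006 rad.
- **Held down:** the side and scene pictures show it under the bridge with the leaf lying on it. I did not measure the bed depth or leaf angle directly.
- **Clear of the robot:** the last wrist force readings were under 1 N. The servo, jar and spare carrier look unmoved. I did not compare the spool, screwdriver, mug and linkage with the start, but the arm did not go near them.

**A check that disagreed:** before release, the wrist view suggested a 2–3 mm gap at the end stop. The stalled push and the rear-edge and ridge measurements all put the carrier home.

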